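# Lay the long dosing tube in its rest

## Robot

A 6-joint arm with a two-finger parallel gripper is mounted at the origin on the work surface. World frame = base frame: x ahead of the robot, y to its left, z up, the work surface at z = 0. Lengths are in m, angles in rad, forces in N, time in s.
With the tool pointing down it reaches from about 0.35 to 0.8 m from the base axis. Payload 7.3 kg.
Tool frame: the origin (TCP) lies midway between the tips of the shut fingers; the grasp point (between the pads) lies 19 mm behind it; z points along the fingers, y is the direction in which the jaws open and shut (so a half turn about z gives the same grasp; the last joint's range is limited). The gripper opens to 85 mm and grips with 20 to 120 N. Pads are 22 mm wide; open, the fingers measure 114 mm over their backs; the gripper's body (76 mm by 85 mm) begins 54 mm behind the grasp point. The pads swing forward as they close: fully open they stand 13 mm farther back than shut.
Start: joints at [-1.268, 0.342, 1.524, -0, 1.275, -0.146], TCP at [0.228, -0.473, 0.231] pointing down, gripper open.
Joint ranges: [-2.53, 2.53], [-0.77, 2.02], [0.04, 2.7], [-1, 4.14], [0.28, 2.66], [-3.11, 3.11]. Speed limits (rad/s): [2.57, 2.57, 3.14, 3.14, 3.14, 3.14].

## Interface

Orientations are given as a unit quaternion [w, x, y, z].
In Python, from plant import monitor, optics, robot gives the robot as it stands. The module is installed in compiled form; this text tells all that it offers.
- The arm moves only by the tool servo_tool, never from a script. Its argument "steps" is a list of rows, each an object of numbers: "tx", "ty", "tz": the shift along the tool's x, y, z each as a share of 0.025 m, from -1 to 1; "wx", "wy", "wz": the turn, a rotation vector about the tool's x, y, z each as a share of 90 degrees, from -1 to 1. In form: [{"tx": .., "ty": .., "tz": .., "wx": .., "wy": .., "wz": ..}, ...]. A call has 1 to 5 rows; each row shifts and turns the commanded pose from where the row before left it, along the tool's axes as they then stand; what a row does not reach is not made up. A row lasts 1/8 s, in which the tool goes at most 62.5 mm and 10.7 degrees, less where a joint would pass 70% of its speed; a pose out of reach is approached as far as the arm can. A call with a number of a shift or a turn outside -1 to 1 is refused whole. A call with a gripper value outside its range is refused whole. "gripper" is the opening, from 0 (shut) to 1 (fully open), set as the call begins (left out, the last holds). The fingers move at their own pace and stop on an object; the grip force is fixed at half the most. Time passes only in rows, so rows that do not move let the fingers close. It gives the time, the measured TCP pose, the force and the opening at its end, in the units of the state.
- monitor.get_obs(): the state, without advancing time (a new reading comes with each control period).
- optics.get_image(name): name is "side" or "top" or "wrist"; returns a dict with "frame" (400x640x3 uint8, red, green, blue), "fov_y" (degrees; the focal length in pixels is half the picture's height over the tangent of half this angle, whatever the lens; pixels are square), "cx", "cy" (the principal point, pixels), "distortion" ([k1, k2, p1, p2, k3] as OpenCV has them; the pictures are not rectified), "R" (3x3) and "t" (3): a world point X has camera coordinates R X + t. Camera axes: x right, y down, z forward; pixel columns grow to the right and rows downward; lengths in m; the calibration is good to about 2 mm. A picture is of the moment at which its call begins. There is no depth.
- robot.finish_job(): hands the job in, once; it reports no verdict.
The state is a dict: "clock": time; "joint_pos": joint angles; "joint_velocities": joint speeds; "joint_torque": joint torques, N m; "ee_pos": TCP position; "orientation": TCP orientation; "force": force on the tool from outside, world axes, zero at the start; "wrist_torque": the same for the moment, N m; "gripper_width": opening from 0.0 (shut) to 1.0 (fully open).
Only numpy, scipy, OpenCV 4.12 (cv2) and the standard library are available. Lean on these libraries where they do the work, as an engineer would, in place of code of your own. Each camera call takes 0.05 s, during which the arm holds its last target. There are 200 camera calls.

## Task

Two capped aluminium dosing tubes lie loose on the coffee bar and roll at a nudge. Lay the longer one down in the groove of the wooden rest, about centred across both saddles, and let go so that it stays there. Leave the short tube where it lies.

Things in the scene. Friction and masses are not known exactly. Their poses are not given: they have to be found in the camera images.
- long_tube_center (a point): Centre of the long dosing tube: a plain aluminium cylinder 36 mm in diameter, 130 mm long overall (black cap, 32 mm in diameter, on the last 16 mm at its +x end), about 0.1 kg, lying loose on its side; the centre is 18 mm above the counter (z = 0). x axis along the tube; y and z turn as it rolls. It rolls freely sideways when pushed.
- short_tube_center (a point): Centre of the short dosing tube, the bystander: same make and diameter (36 mm) but 75 mm long, lying loose on its side on the counter, x axis along the tube. The two may lie in either order.
- rest_seat (a point): Where the long tube's centre lies when seated in the rest: above the rest's middle, 43.5 mm above the counter. x axis level along the groove, z up. The tube may lie either way round. A tamper, a steel pitcher and a cup, none over 95 mm tall, stand near the counter's far edge, beyond tubes and rest.
- rest: Wooden rest, fixed to the counter; origin at the centre of its underside, x along the groove. A dark base board 140 (x) x 76 mm, 10 mm thick, carries two pale plywood saddles 12 mm thick and 64 mm wide, centred at x = -42 and +42 mm (72 mm free between them for fingers). Each has a 90-degree V notch, apex 18 mm above the counter, 48 mm wide at its top, 42 mm above the counter.
Not all that is in view belongs to the job. Leave any blue look-alike of the part that bears long_tube_center alone. Leave any purple look-alike of the rest alone.

How it is judged:
By the outcome, as a careful person would: the job done as asked, in the order asked, and still so for the second after the job is handed in, with the robot touching nothing.
It also fails if it takes over 38 s, if anything falls off the work surface, if the arm or the gripper's body presses on something with over 40 N, if the wrist force passes 120 N, or if a joint passes its speed limit or range.

## Working session

There is one attempt and no reset: what is moved stays moved. The work goes in short steps, Python scripts to look and compute and a tool call to move; the robot and the scene stay as the last step left them, time stands still between calls to the robot, and variables do not carry over. Pictures are saved under pics/ and viewed, about 8 in all and at most 12, crops included, and the job is handed in when it is done.

Besides the shell and the picture viewer there is one more tool, called after "Call:" as name(argument=value, ...) on one line, values as JSON. servo_tool: Moves the arm, as the interface text tells. Its arguments: {"type":"object","properties":{"steps":{"type":"array","items":{"type":"object","properties":{"tx":{"type":"number","minimum":-1,"maximum":1},"ty":{"type":"number","minimum":-1,"maximum":1},"tz":{"type":"number","minimum":-1,"maximum":1},"wx":{"type":"number","minimum":-1,"maximum":1},"wy":{"type":"number","minimum":-1,"maximum":1},"wz":{"type":"number","minimum":-1,"maximum":1}}}},"gripper":{"type":"number"}},"required":["steps"]}

```bash
mkdir -p pics; cat > h.py <<'E'
import numpy as np, cv2, pickle
from plant import monitor, optics, robot
def snap(n,tag):
    im=optics.get_image(n); cv2.imwrite(f'pics/{tag}.png',im['frame'][:,:,::-1]); pickle.dump(im,open(f'pics/{tag}.pkl','wb')); return im
def K(im):
    f=200/np.tan(np.radians(im['fov_y'])/2); return np.array([[f,0,im['cx']],[0,f,im['cy']],[0,0,1.]])
def back(tag,pts,z):
    im=pickle.load(open(f'pics/{tag}.pkl','rb')); R=np.array(im['R']);t=np.array(im['t'])
    u=cv2.undistortPoints(np.array(pts,float).reshape(-1,1,2),K(im),np.array(im['distortion'],float)).reshape(-1,2)
    c=-R.T@t; d=np.c_[u,np.ones(len(u))]@R
    return c+d*((z-c[2])/d[:,2])[:,None]
def proj(tag,X):
    im=pickle.load(open(f'pics/{tag}.pkl','rb')); 
    return cv2.projectPoints(np.array(X,float).reshape(-1,1,3),cv2.Rodrigues(np.array(im['R']))[0],np.array(im['t'],float),K(im),np.array(im['distortion'],float))[0].reshape(-1,2)
E
python3 - <<'E'
from h import *
a=[snap(n,n+'0') for n in('top','side')]
for i in a: print(i['fov_y'],np.round(-np.array(i['R']).T@i['t'],3))
print(monitor.get_obs())
E
```

```text
49.49391747154062 [ 0.315 -0.     0.957]
47.51876571184192 [0.229 0.781 0.732]
{'clock': 0.1, 'joint_pos': array([-1.26797242e+00,  3.42650016e-01,  1.52489842e+00,  2.54802572e-05,
        1.27541511e+00, -1.45998448e-01]), 'joint_velocities': array([-4.39983347e-04, -1.03332096e-04, -1.15105060e-03,  1.89953741e-03,
       -5.89610513e-04, -3.24634022e-05]), 'joint_torque': array([ 2.27174525e-03, -4.34444940e+01, -2.46490538e+01, -1.59713140e-04,
        4.64011377e-03, -1.49029802e-07]), 'ee_pos': array([ 0.22772226, -0.47265221,  0.23070509]), 'orientation': array([-6.84296956e-04,  9.74925907e-01,  2.22528665e-01, -4.15444508e-05]), 'force': array([ 0.07302279, -1.06698856, -0.08415169]), 'wrist_torque': array([ 0.03566504, -0.01184526, -0.00182269]), 'gripper_width': 1.0017504858226103}
```

View pics/top0.png

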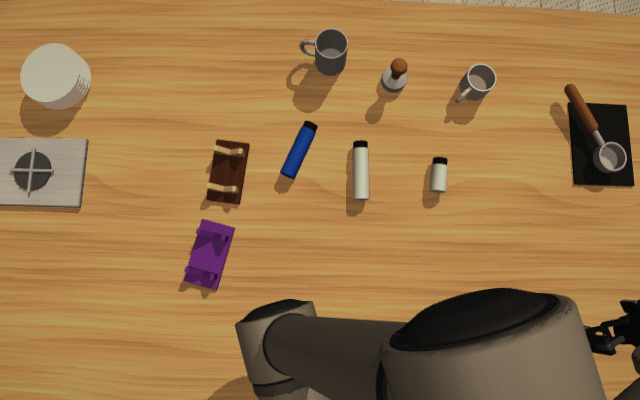

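View pics/side0.png

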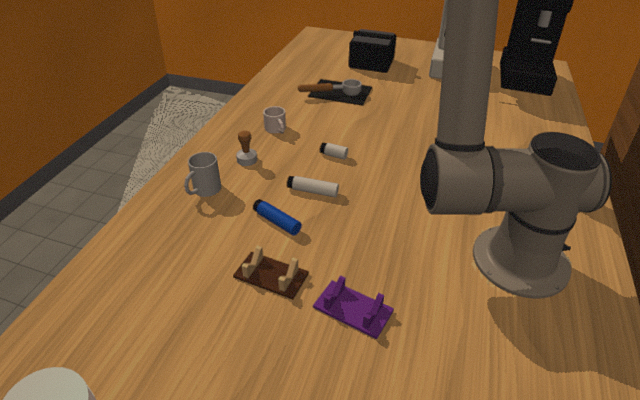

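The top view shows the long tube near (361,170), the short one at (439,175), the rest at (228,172), and the blue and purple decoys. I'll enlarge the top view next.

```bash
python3 - <<'E'
from h import *
i=cv2.imread('pics/top0.png')
a=cv2.resize(i[130:215,195:265],None,fx=7,fy=7,interpolation=cv2.INTER_CUBIC)[:, :]
b=cv2.resize(i[130:215,335:380],None,fx=7,fy=7,interpolation=cv2.INTER_CUBIC)
c=np.hstack([a,b])[:, :800]
cv2.imwrite('pics/crop0.png',c);print(c.shape)
E
```

```text
(595, 800, 3)
```

View pics/crop0.png

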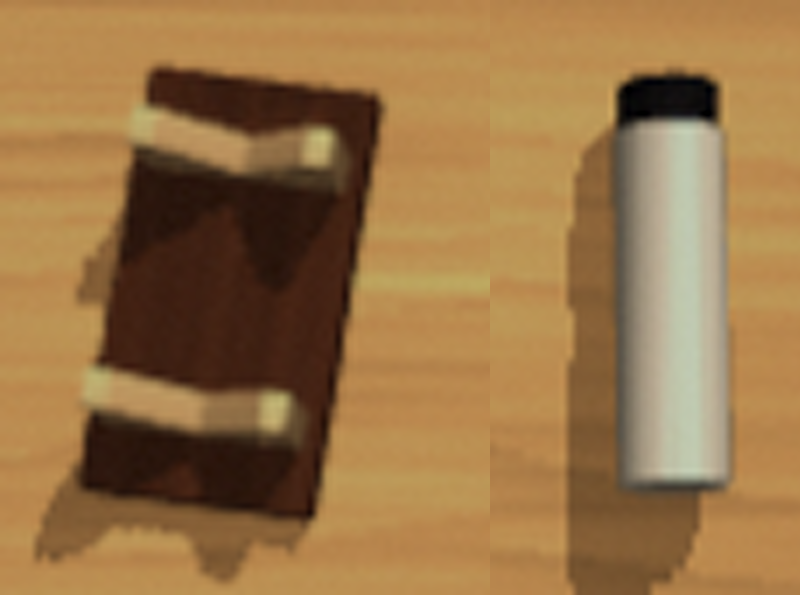

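```bash
python3 - <<'E'
from h import *
o=np.array([195,130]);o2=np.array([335,130])
c=np.array([[153,68],[381,95],[315,518],[83,488]])/7+o-0.45
B=back('top0',c,.010);print(np.round(B,4),[np.linalg.norm(B[i]-B[(i+1)%4]).round(4) for i in range(4)])
H=back('top0',np.array([[144,125],[320,140],[97,386],[276,412]])/7+o-.45,.042)
print('rest',B.mean(0),H.mean(0)); d=(B[0]+B[1]-B[2]-B[3]);print('yaw',np.degrees(np.arctan2(d[1],d[0])))
d=(H[0]+H[1]-H[2]-H[3]);print('yawH',np.degrees(np.arctan2(d[1],d[0])),np.linalg.norm(d)/2)
L=(np.array([[668,77],[674,488],[617,300],[725,300]])-[490,0])/7+o2-.45
T=back('top0',L,.018);print(np.round(T,4),'mid',T[:2].mean(0),np.linalg.norm(T[0]-T[1]),np.linalg.norm(T[2]-T[3]));d=T[0]-T[1];print('yaw',np.degrees(np.arctan2(d[1],d[0])))
from scipy.spatial.transform import Rotation as Ro
q=monitor.get_obs()['orientation'];print(Ro.from_quat(q[[1,2,3,0]]).as_matrix().round(3))
E
```

```text
[[0.5836 0.2374 0.01  ]
 [0.5761 0.1629 0.01  ]
 [0.4383 0.1769 0.01  ]
 [0.446  0.2511 0.01  ]] [np.float64(0.0749), np.float64(0.1385), np.float64(0.0746), np.float64(0.1382)]
rest [0.51100522 0.20710367 0.01      ] [0.51210602 0.20792059 0.042     ]
yaw -5.75308023330833
yawH -6.182184061279322 0.08485361492549257
[[ 0.5858 -0.0866  0.018 ]
 [ 0.453  -0.0895  0.018 ]
 [ 0.5125 -0.071   0.018 ]
 [ 0.5134 -0.1052  0.018 ]] mid [ 0.51937582 -0.0880538   0.018     ] 0.13280928684504262 0.034176988852144714
yaw 1.2745071048584906
[[ 0.901  0.434 -0.   ]
 [ 0.434 -0.901  0.001]
 [ 0.    -0.001 -1.   ]]
```

Call:
servo_tool(gripper=1, steps=[{"wz": 0.09}, {"wz": 0.09}, {"wz": 0.09}, {"tx": 0.75, "ty": -0.945}, {"tx": 0.75, "ty": -0.945}])

```text
$.steps[0]: bad value
```

Call:
servo_tool(steps=[{"tx": 0.75, "ty": -0.945}, {"tx": 0.75, "ty": -0.945}, {"tx": 0.75, "ty": -0.945}, {"tx": 0.75, "ty": -0.945}, {"tx": 0.75, "ty": -0.945}])

```text
$.steps[0]: bad value
```

Call:
servo_tool(steps=[{"tx": 0.75, "ty": -0.945}, {"tx": 0.75, "ty": -0.945}, {"tx": 0.75, "ty": -0.945}, {"tx": 0.75, "ty": -0.945}, {"tx": 0.75, "ty": -0.945}])

```text
$.steps[0]: bad value
```

Call:
servo_tool(steps=[{"tx": 0.75, "ty": -0.945}, {"tx": 0.75, "ty": -0.945}, {"tx": 0.75, "ty": -0.945}, {"tx": 0.75, "ty": -0.945}, {}])

```text
$.steps[0]: bad value
```

All six keys seem to be required, so I'll test with one call.

Call:
servo_tool(gripper=1, steps=[{"tx": 0, "ty": 0, "tz": 0, "wx": 0, "wy": 0, "wz": 0.09}, {"tx": 0, "ty": 0, "tz": 0, "wx": 0, "wy": 0, "wz": 0.09}, {"tx": 0, "ty": 0, "tz": 0, "wx": 0, "wy": 0, "wz": 0.09}, {"tx": 0.75, "ty": -0.945, "tz": 0, "wx": 0, "wy": 0, "wz": 0}, {"tx": 0.75, "ty": -0.945, "tz": 0, "wx": 0, "wy": 0, "wz": 0}])

```text
clock: 0.72
ee_pos: [0.2643, -0.4242, 0.2308]
orientation: [-0.001, 1.0, 0.012, -0.0]
force: [0.5, -1.2, 0.4]
gripper_width: 1.003
```

Call:
servo_tool(steps=[{"tx": 0.75, "ty": -0.945, "tz": 0, "wx": 0, "wy": 0, "wz": 0}, {"tx": 0.75, "ty": -0.945, "tz": 0, "wx": 0, "wy": 0, "wz": 0}, {"tx": 0.75, "ty": -0.945, "tz": 0, "wx": 0, "wy": 0, "wz": 0}, {"tx": 0.75, "ty": -0.945, "tz": 0, "wx": 0, "wy": 0, "wz": 0}, {"tx": 0.75, "ty": -0.945, "tz": 0, "wx": 0, "wy": 0, "wz": 0}])

```text
clock: 1.35
ee_pos: [0.3553, -0.3034, 0.231]
orientation: [-0.0, 1.0, 0.012, -0.0]
force: [-0.3, -0.6, 0.2]
gripper_width: 1.001
```

Call:
servo_tool(steps=[{"tx": 0.75, "ty": -0.945, "tz": 0, "wx": 0, "wy": 0, "wz": 0}, {"tx": 0.75, "ty": -0.945, "tz": 0, "wx": 0, "wy": 0, "wz": 0}, {"tx": 0.75, "ty": -0.945, "tz": 0, "wx": 0, "wy": 0, "wz": 0}, {"tx": 0.75, "ty": -0.945, "tz": 0, "wx": 0, "wy": 0, "wz": 0}, {"tx": 0.75, "ty": -0.945, "tz": 0, "wx": 0, "wy": 0, "wz": 0}])

```text
clock: 1.98
ee_pos: [0.4461, -0.1831, 0.231]
orientation: [-0.0, 1.0, 0.012, -0.0]
force: [0.2, -0.5, -0.3]
gripper_width: 1.0
```

Call:
servo_tool(steps=[{"tx": 0.75, "ty": -0.945, "tz": 0, "wx": 0, "wy": 0, "wz": 0}, {"tx": 0.75, "ty": -0.945, "tz": 0, "wx": 0, "wy": 0, "wz": 0}, {"tx": 0.75, "ty": -0.945, "tz": 0, "wx": 0, "wy": 0, "wz": 0}, {"tx": 0.75, "ty": -0.945, "tz": 0, "wx": 0, "wy": 0, "wz": 0}, {"tx": 0, "ty": 0, "tz": 0, "wx": 0, "wy": 0, "wz": 0}])

```text
clock: 2.6
ee_pos: [0.5189, -0.0863, 0.2307]
orientation: [-0.0, 1.0, 0.014, -0.0]
force: [-0.1, -0.0, -0.2]
gripper_width: 1.002
```

```bash
python3 - <<'E'
from h import *
snap('wrist','w1'); print(monitor.get_obs()['ee_pos'], proj('w1',[[.519,-.088,.018],[.453,-.0895,.018],[.584,-.0866,.018]]))
E
```

```text
[ 0.51830749 -0.08717059  0.23076841] [[322.58558304 171.0542395 ]
 [322.29578158 222.59772252]
 [322.9686142  114.81041103]]
```

View pics/w1.png

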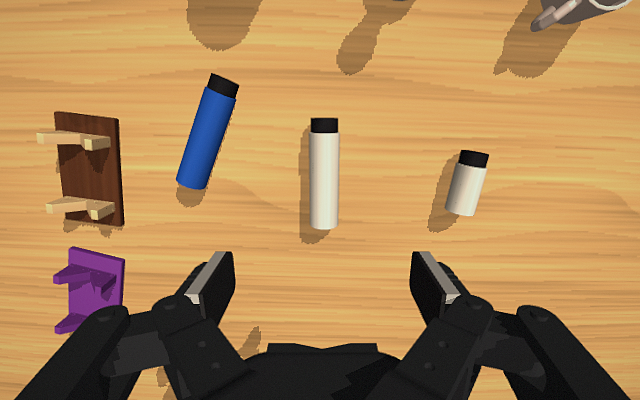

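The wrist view shows the tube's far end at (324,118) and near end at (324,229), vertical in the image and close to the prediction. The blue tube and the short tube are well clear of the jaws.

```bash
python3 - <<'E'
from h import *
T=back('w1',[[324,118],[324,228],[310,172],[339,172]],.018);print(T.round(4),T[:2].mean(0),T[2:].mean(0),np.linalg.norm(T[0]-T[1]))
o=monitor.get_obs();print(o['ee_pos'],o['orientation'])
print(back('w1',[[54,112],[119,120],[124,227],[65,216]],.01).round(4))
E
```

```text
[[ 0.5805 -0.0879  0.018 ]
 [ 0.4457 -0.0919  0.018 ]
 [ 0.5174 -0.073   0.018 ]
 [ 0.5184 -0.1077  0.018 ]] [ 0.51312075 -0.08986766  0.018     ] [ 0.51791542 -0.09032137  0.018     ] 0.13484918689899061
[ 0.51830749 -0.08717059  0.23076841] [-1.33337110e-05  9.99912199e-01  1.32393098e-02 -5.61377442e-04]
[[0.5814 0.2347 0.01  ]
 [0.5729 0.1551 0.01  ]
 [0.4358 0.1713 0.01  ]
 [0.4487 0.2499 0.01  ]]
```

Call:
servo_tool(steps=[{"tx": -0.05, "ty": 0.08, "tz": 1, "wx": 0, "wy": 0, "wz": 0}, {"tx": 0, "ty": 0, "tz": 1, "wx": 0, "wy": 0, "wz": 0}, {"tx": 0, "ty": 0, "tz": 1, "wx": 0, "wy": 0, "wz": 0}, {"tx": 0, "ty": 0, "tz": 1, "wx": 0, "wy": 0, "wz": 0}, {"tx": 0, "ty": 0, "tz": 1, "wx": 0, "wy": 0, "wz": 0}])

```text
clock: 3.28
ee_pos: [0.5165, -0.0908, 0.1055]
orientation: [0.0, 1.0, 0.012, -0.0]
force: [0.6, -0.1, -0.4]
gripper_width: 0.999
```

Call:
servo_tool(steps=[{"tx": 0, "ty": 0, "tz": 1, "wx": 0, "wy": 0, "wz": 0}, {"tx": 0, "ty": 0, "tz": 0.9, "wx": 0, "wy": 0, "wz": 0}, {"tx": 0, "ty": 0, "tz": 0.6, "wx": 0, "wy": 0, "wz": 0}, {"tx": 0, "ty": 0, "tz": 0.4, "wx": 0, "wy": 0, "wz": 0}, {"tx": 0, "ty": 0, "tz": 0, "wx": 0, "wy": 0, "wz": 0}])

```text
clock: 3.9
ee_pos: [0.5169, -0.0899, 0.0335]
orientation: [-0.0, 1.0, 0.012, -0.0]
force: [0.3, -0.0, 0.3]
gripper_width: 1.001
```

```bash
python3 - <<'E'
from h import *
snap('wrist','w2'); o=monitor.get_obs(); print(o['ee_pos'],o['force'],o['clock'])
E
```

```text
[ 0.51732351 -0.0899759   0.03400826] [-0.62287255  0.64707985  0.34409995] 3.95
```

View pics/w2.png

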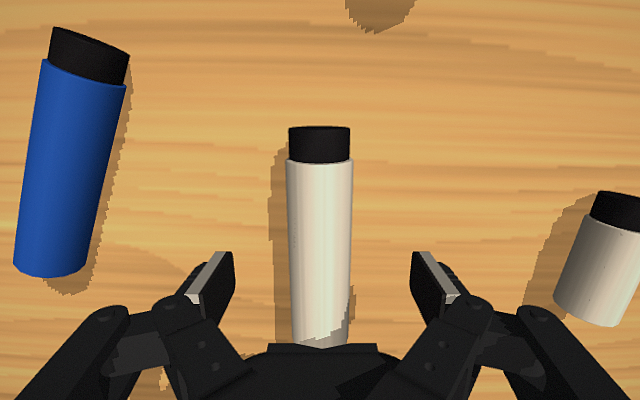

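The tube, at columns 287–352, is centred between the pads at columns 222 and 420. I'll lower the last 32 mm and close.

Call:
servo_tool(steps=[{"tx": 0, "ty": 0, "tz": 0.6, "wx": 0, "wy": 0, "wz": 0}, {"tx": 0, "ty": 0, "tz": 0.4, "wx": 0, "wy": 0, "wz": 0}, {"tx": 0, "ty": 0, "tz": 0.26, "wx": 0, "wy": 0, "wz": 0}, {"tx": 0, "ty": 0, "tz": 0, "wx": 0, "wy": 0, "wz": 0}])

```text
clock: 4.45
ee_pos: [0.5168, -0.0896, 0.0016]
orientation: [-0.0, 1.0, 0.012, -0.001]
force: [-0.9, -0.1, -0.9]
gripper_width: 1.004
```

Call:
servo_tool(gripper=0, steps=[{"tx": 0, "ty": 0, "tz": 0, "wx": 0, "wy": 0, "wz": 0}, {"tx": 0, "ty": 0, "tz": 0, "wx": 0, "wy": 0, "wz": 0}, {"tx": 0, "ty": 0, "tz": 0, "wx": 0, "wy": 0, "wz": 0}, {"tx": 0, "ty": 0, "tz": 0, "wx": 0, "wy": 0, "wz": 0}, {"tx": 0, "ty": 0, "tz": 0, "wx": 0, "wy": 0, "wz": 0}])

```text
clock: 5.08
ee_pos: [0.5175, -0.0899, 0.0028]
orientation: [0.0, 1.0, 0.012, 0.0]
force: [-1.1, 1.5, 5.4]
gripper_width: 0.401
```

Call:
servo_tool(steps=[{"tx": 0, "ty": 0, "tz": 0, "wx": 0, "wy": 0, "wz": 0}, {"tx": 0, "ty": 0, "tz": 0, "wx": 0, "wy": 0, "wz": 0}, {"tx": 0, "ty": 0, "tz": 0, "wx": 0, "wy": 0, "wz": 0}])

```text
clock: 5.45
ee_pos: [0.5175, -0.0899, 0.0028]
orientation: [0.0, 1.0, 0.012, 0.0]
force: [-1.5, -0.3, 6.4]
gripper_width: 0.399
```

Call:
servo_tool(steps=[{"tx": 0, "ty": 0, "tz": -0.4, "wx": 0, "wy": 0, "wz": 0}, {"tx": 0, "ty": 0, "tz": -0.8, "wx": 0, "wy": 0, "wz": 0}, {"tx": 0, "ty": 0, "tz": -1, "wx": 0, "wy": 0, "wz": 0}, {"tx": 0, "ty": 0, "tz": -1, "wx": 0, "wy": 0, "wz": 0}, {"tx": 0, "ty": 0, "tz": -1, "wx": 0, "wy": 0, "wz": 0}])

```text
clock: 6.08
ee_pos: [0.517, -0.0897, 0.1084]
orientation: [0.0, 1.0, 0.012, -0.0]
force: [0.1, -1.1, -0.9]
gripper_width: 0.403
```

Call:
servo_tool(steps=[{"tx": 0, "ty": 0, "tz": -0.8, "wx": 0, "wy": 0, "wz": 0}, {"tx": 0, "ty": 0, "tz": -0.4, "wx": 0, "wy": 0, "wz": 0}, {"tx": 0, "ty": 0, "tz": 0, "wx": 0, "wy": 0, "wz": 0}])

```text
clock: 6.45
ee_pos: [0.5173, -0.0898, 0.1377]
orientation: [0.0, 1.0, 0.012, 0.0]
force: [-0.3, -0.3, -0.7]
gripper_width: 0.395
```

```bash
python3 - <<'E'
from h import *
snap('wrist','w3'); o=monitor.get_obs(); print(o['ee_pos'],o['force'],o['clock'])
E
```

```text
[ 0.51693535 -0.08971355  0.1369964 ] [ 0.00923056 -0.94857174 -1.07010868] 6.5
```

View pics/w3.png

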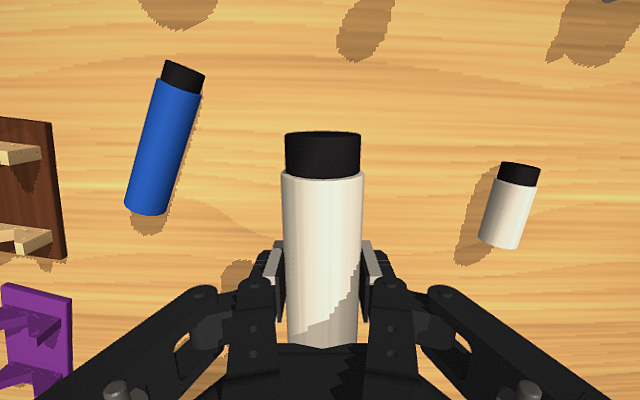

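```bash
python3 - <<'E'
from h import *
T=back('w3',[[322,176],[282,176],[363,176]],.170);print(T.round(4))
print(proj('w3',[[.517+.049,-.0897,.170],[.517+.065,-.0897,.168],[.517+.065,-.0897,.152]]))
E
```

```text
[[ 0.5669 -0.0896  0.17  ]
 [ 0.5665 -0.0747  0.17  ]
 [ 0.5673 -0.1048  0.17  ]]
[[322.33005197 178.29832627]
 [323.43479035 134.15610814]
 [323.22299867 130.79853772]]
```

Call:
servo_tool(steps=[{"tx": 0, "ty": 0, "tz": 0, "wx": 0, "wy": 0, "wz": 0.082}, {"tx": -0.122, "ty": -0.983, "tz": 0, "wx": 0, "wy": 0, "wz": 0}, {"tx": -0.122, "ty": -0.983, "tz": 0, "wx": 0, "wy": 0, "wz": 0}, {"tx": -0.122, "ty": -0.983, "tz": 0, "wx": 0, "wy": 0, "wz": 0}, {"tx": -0.122, "ty": -0.983, "tz": 0, "wx": 0, "wy": 0, "wz": 0}])

```text
clock: 7.12
ee_pos: [0.5146, 0.0101, 0.1361]
orientation: [-0.0, 0.999, -0.052, -0.001]
force: [0.5, -0.7, -1.4]
gripper_width: 0.402
```

Call:
servo_tool(steps=[{"tx": -0.122, "ty": -0.983, "tz": 0, "wx": 0, "wy": 0, "wz": 0}, {"tx": -0.122, "ty": -0.983, "tz": 0, "wx": 0, "wy": 0, "wz": 0}, {"tx": -0.122, "ty": -0.983, "tz": 0, "wx": 0, "wy": 0, "wz": 0}, {"tx": -0.122, "ty": -0.983, "tz": 0, "wx": 0, "wy": 0, "wz": 0}, {"tx": -0.122, "ty": -0.983, "tz": 0, "wx": 0, "wy": 0, "wz": 0}])

```text
clock: 7.75
ee_pos: [0.5122, 0.1338, 0.1361]
orientation: [0.0, 0.999, -0.052, -0.001]
force: [0.2, -1.6, -0.7]
gripper_width: 0.4
```

Call:
servo_tool(steps=[{"tx": -0.122, "ty": -0.983, "tz": 0, "wx": 0, "wy": 0, "wz": 0}, {"tx": -0.122, "ty": -0.983, "tz": 0, "wx": 0, "wy": 0, "wz": 0}, {"tx": -0.122, "ty": -0.983, "tz": 0, "wx": 0, "wy": 0, "wz": 0}, {"tx": 0, "ty": 0, "tz": 0, "wx": 0, "wy": 0, "wz": 0}])

```text
clock: 8.25
ee_pos: [0.5107, 0.2085, 0.136]
orientation: [0.0, 0.999, -0.051, -0.001]
force: [0.3, -0.2, -0.2]
gripper_width: 0.4
```

```bash
python3 - <<'E'
from h import *
snap('wrist','w4');snap('side','s4'); o=monitor.get_obs(); print(o['ee_pos'],o['orientation'],o['force'],o['clock'])
a=cv2.imread('pics/w4.png');b=cv2.imread('pics/s4.png')[170:310,190:350]
cv2.imwrite('pics/sc4.png',cv2.resize(b,None,fx=4,fy=4,interpolation=cv2.INTER_CUBIC))
E
```

```text
[0.51090918 0.20697069 0.13632604] [ 4.77059063e-04  9.98658795e-01 -5.17653984e-02 -8.52359288e-04] [ 0.9772874  -0.83196867 -0.86014136] 8.35
```

View pics/w4.png

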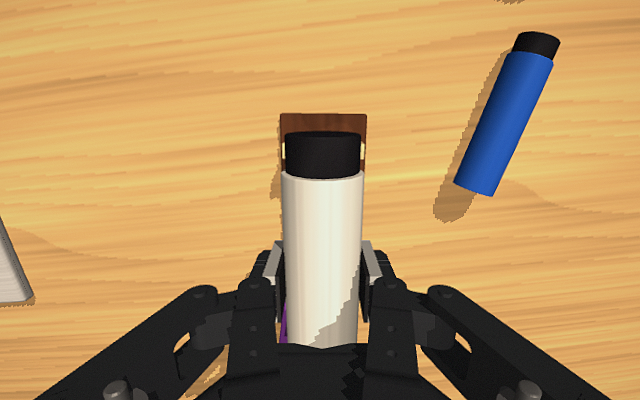

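The board's far edge spans columns 281–366 and is level, and the tube spans 283–363. So the tube is aligned and centred over the rest to about 1–2 mm. I'll check that numerically, then lower it.

```bash
python3 - <<'E'
from h import *
T=back('w4',[[280.5,113.5],[366.5,114.5]],.010);m=T.mean(0);print(T.round(4),np.linalg.norm(T[0]-T[1]));d=T[0]-T[1]
a=np.arctan2(-d[0],d[1]);a=np.arctan2(-d[0],d[1]);print(np.degrees(a)); print('ctr',m[:2]-.07*np.array([np.cos(a),np.sin(a)]))
C=back('w4',[[283,185],[363,185]],.1515);print('tube axis pts',C.round(4))
E
```

```text
[[0.5823 0.2357 0.01  ]
 [0.574  0.1625 0.01  ]] 0.07370544358177905
-6.459355958749372
ctr [0.50857766 0.20697549]
tube axis pts [[0.554  0.22   0.1515]
 [0.5505 0.1856 0.1515]]
```

View pics/sc4.png

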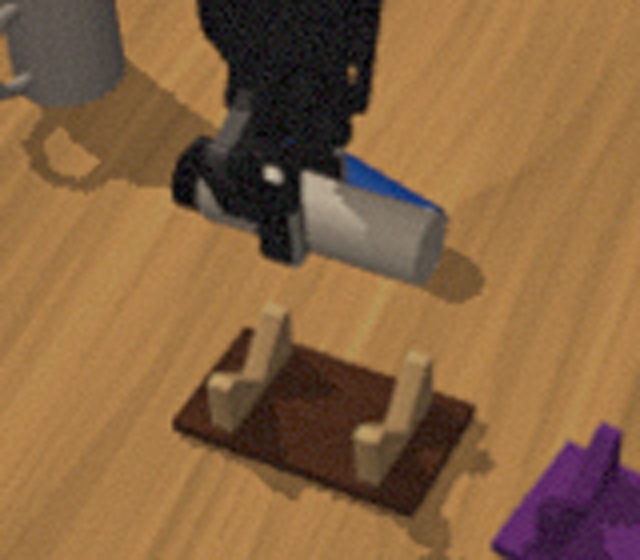

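Call:
servo_tool(steps=[{"tx": 0, "ty": 0, "tz": 1, "wx": 0, "wy": 0, "wz": 0}, {"tx": 0, "ty": 0, "tz": 1, "wx": 0, "wy": 0, "wz": 0}, {"tx": 0, "ty": 0, "tz": 0.8, "wx": 0, "wy": 0, "wz": 0}, {"tx": 0, "ty": 0, "tz": 0.5, "wx": 0, "wy": 0, "wz": 0}, {"tx": 0, "ty": 0, "tz": 0.3, "wx": 0, "wy": 0, "wz": 0}])

```text
clock: 8.98
ee_pos: [0.5115, 0.2067, 0.0467]
orientation: [0.0, 0.999, -0.052, -0.0]
force: [-0.5, -0.2, -1.1]
gripper_width: 0.398
```

Call:
servo_tool(steps=[{"tx": 0, "ty": 0, "tz": 0.2, "wx": 0, "wy": 0, "wz": 0}, {"tx": 0, "ty": 0, "tz": 0.2, "wx": 0, "wy": 0, "wz": 0}, {"tx": 0, "ty": 0, "tz": 0.1, "wx": 0, "wy": 0, "wz": 0}, {"tx": 0, "ty": 0, "tz": 0, "wx": 0, "wy": 0, "wz": 0}])

```text
clock: 9.48
ee_pos: [0.5114, 0.2074, 0.0348]
orientation: [0.0, 0.999, -0.052, 0.0]
force: [-0.3, -0.9, -0.3]
gripper_width: 0.402
```

```bash
python3 - <<'E'
from h import *
snap('side','s5');snap('wrist','w5'); o=monitor.get_obs(); print(o['ee_pos'],o['force'],o['wrist_torque'],o['clock'])
a=cv2.resize(cv2.imread('pics/s5.png')[200:310,190:350],None,fx=5,fy=5,interpolation=cv2.INTER_CUBIC)
cv2.imwrite('pics/sc5.png',a)
E
```

```text
[0.5116163  0.20740806 0.03499597] [-0.38847332 -0.45856061 -1.1259565 ] [-0.07664471 -0.00268753  0.02891854] 9.575
```

View pics/sc5.png

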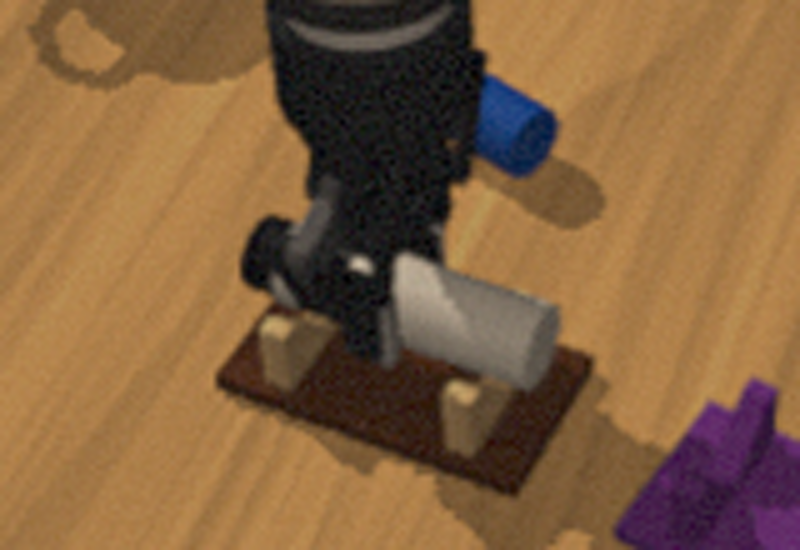

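The tube hangs just above both saddles, inside the horns, with no contact force. I'll lower it gently until it touches.

Call:
servo_tool(steps=[{"tx": 0, "ty": 0, "tz": 0.1, "wx": 0, "wy": 0, "wz": 0}, {"tx": 0, "ty": 0, "tz": 0.08, "wx": 0, "wy": 0, "wz": 0}, {"tx": 0, "ty": 0, "tz": 0, "wx": 0, "wy": 0, "wz": 0}])

```text
clock: 9.95
ee_pos: [0.5113, 0.2073, 0.03]
orientation: [0.0, 0.999, -0.052, -0.0]
force: [0.9, 0.1, -1.3]
gripper_width: 0.403
```

Call:
servo_tool(steps=[{"tx": 0, "ty": 0, "tz": 0.06, "wx": 0, "wy": 0, "wz": 0}, {"tx": 0, "ty": 0, "tz": 0, "wx": 0, "wy": 0, "wz": 0}])

```text
clock: 10.2
ee_pos: [0.5116, 0.2074, 0.0288]
orientation: [-0.0, 0.999, -0.052, 0.0]
force: [-1.0, 0.8, -0.5]
gripper_width: 0.401
```

Call:
servo_tool(steps=[{"tx": 0, "ty": 0, "tz": 0.05, "wx": 0, "wy": 0, "wz": 0}, {"tx": 0, "ty": 0, "tz": 0, "wx": 0, "wy": 0, "wz": 0}])

```text
clock: 10.45
ee_pos: [0.5118, 0.2078, 0.0283]
orientation: [-0.0, 0.999, -0.052, 0.001]
force: [-1.9, 1.8, 6.0]
gripper_width: 0.401
```

Call:
servo_tool(steps=[{"tx": 0, "ty": 0, "tz": 0.04, "wx": 0, "wy": 0, "wz": 0}, {"tx": 0, "ty": 0, "tz": 0, "wx": 0, "wy": 0, "wz": 0}])

```text
clock: 10.7
ee_pos: [0.5118, 0.2078, 0.0282]
orientation: [-0.0, 0.999, -0.052, 0.001]
force: [-3.6, 1.2, 13.3]
gripper_width: 0.406
```

It is seated: contact came at TCP z = 0.0283, against 0.0285 predicted. I'll ease off the pressure and open.

Call:
servo_tool(steps=[{"tx": 0, "ty": 0, "tz": -0.05, "wx": 0, "wy": 0, "wz": 0}, {"tx": 0, "ty": 0, "tz": 0, "wx": 0, "wy": 0, "wz": 0}])

```text
clock: 10.95
ee_pos: [0.5118, 0.2078, 0.0283]
orientation: [-0.0, 0.999, -0.052, 0.001]
force: [-0.6, 2.5, 6.9]
gripper_width: 0.402
```

Call:
servo_tool(gripper=0.55, steps=[{"tx": 0, "ty": 0, "tz": 0, "wx": 0, "wy": 0, "wz": 0}, {"tx": 0, "ty": 0, "tz": 0, "wx": 0, "wy": 0, "wz": 0}, {"tx": 0, "ty": 0, "tz": 0, "wx": 0, "wy": 0, "wz": 0}])

```text
clock: 11.32
ee_pos: [0.5113, 0.2071, 0.0275]
orientation: [0.0, 0.999, -0.052, -0.0]
force: [0.3, 0.4, 0.1]
gripper_width: 0.546
```

Call:
servo_tool(gripper=0.9, steps=[{"tx": 0, "ty": 0, "tz": 0, "wx": 0, "wy": 0, "wz": 0}, {"tx": 0, "ty": 0, "tz": 0, "wx": 0, "wy": 0, "wz": 0}, {"tx": 0, "ty": 0, "tz": 0, "wx": 0, "wy": 0, "wz": 0}, {"tx": 0, "ty": 0, "tz": 0, "wx": 0, "wy": 0, "wz": 0}])

```text
clock: 11.82
ee_pos: [0.5115, 0.2073, 0.0278]
orientation: [0.0, 0.999, -0.052, 0.0]
force: [-0.8, -0.3, -0.9]
gripper_width: 0.901
```

Call:
servo_tool(steps=[{"tx": 0, "ty": 0, "tz": -0.4, "wx": 0, "wy": 0, "wz": 0}, {"tx": 0, "ty": 0, "tz": -0.6, "wx": 0, "wy": 0, "wz": 0}, {"tx": 0, "ty": 0, "tz": -1, "wx": 0, "wy": 0, "wz": 0}, {"tx": 0, "ty": 0, "tz": -1, "wx": 0, "wy": 0, "wz": 0}, {"tx": 0, "ty": 0, "tz": -1, "wx": 0, "wy": 0, "wz": 0}])

```text
clock: 12.45
ee_pos: [0.5116, 0.2074, 0.1299]
orientation: [-0.0, 0.999, -0.052, 0.001]
force: [0.0, -0.1, 0.8]
gripper_width: 0.896
```

Call:
servo_tool(steps=[{"tx": 0, "ty": 0, "tz": -1, "wx": 0, "wy": 0, "wz": 0}, {"tx": 0, "ty": 0, "tz": -0.6, "wx": 0, "wy": 0, "wz": 0}, {"tx": 0, "ty": 0, "tz": 0, "wx": 0, "wy": 0, "wz": 0}])

```text
clock: 12.82
ee_pos: [0.512, 0.2075, 0.1692]
orientation: [-0.0, 0.999, -0.052, 0.001]
force: [0.5, -0.4, 0.0]
gripper_width: 0.894
```

```bash
python3 - <<'E'
from h import *
snap('side','s6');snap('wrist','w6'); o=monitor.get_obs(); print(o['ee_pos'],o['force'],o['clock'])
a=cv2.resize(cv2.imread('pics/s6.png')[215:310,215:325],None,fx=3.6,fy=3.6,interpolation=cv2.INTER_CUBIC)
b=cv2.imread('pics/w6.png')[50:392,120:520]
cv2.imwrite('pics/c6.png',np.hstack([a[:342],b]))
E
```

```text
[0.5110163  0.207209   0.16723403] [ 0.35851196  0.21246306 -0.33381135] 12.925
```

View pics/c6.png

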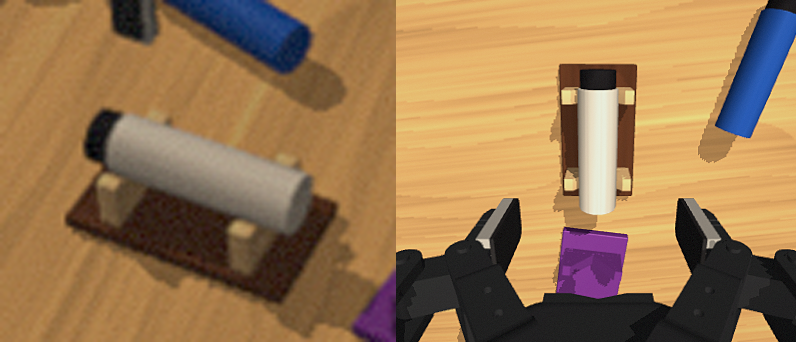

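The tube lies in both V notches, level and released. Next I'll check how well it is centred along the groove.

```bash
python3 - <<'E'
from h import *
a=np.radians(-6);u=np.array([np.cos(a),np.sin(a),0]);c=np.array([.511,.2072,0])
for s in(1,-1):
  for z in(.0275,.0435,.0595): print(s,z,proj('w6',c+u*.065*s+[0,0,z]).round(1), proj('s6',c+u*.065*s+[0,0,z]).round(1))
E=np.array([[322,118.5],[322,263.5]])
print('board edges', back('w6',[[322,115],[322,245]],.01).round(4)); print('cap edge top',back('w6',[[322,139.5]],.0615).round(4), 'expect',(c+u*.049).round(4))
E
```

```text
1 0.0275 [[321.  117.9]] [[242.9 257.4]]
1 0.0435 [[321.  118.5]] [[242.1 252.1]]
1 0.0595 [[320.9 119.3]] [[241.4 246.7]]
-1 0.0275 [[321.  248.3]] [[298.6 276.7]]
-1 0.0435 [[321.  255.6]] [[298.5 271.4]]
-1 0.0595 [[320.9 263.7]] [[298.3 266. ]]
board edges [[0.5776 0.1993 0.01  ]
 [0.4416 0.2135 0.01  ]]
cap edge top [[0.5598 0.2012 0.0615]] expect [0.5597 0.2021 0.    ]
```

Tube position matches the prediction to about 1 mm: far end at row 118.5 and near end at row 263.5. Handing in.

```bash
python3 -c "
from plant import robot
print(robot.finish_job())"
```

```text
the job is handed in; nothing more can be done
None
```

The long tube now lies in the groove of the wooden rest, across both saddles and released. I gripped it at its middle, carried it over, and lowered it until it touched the saddles. I then opened the fingers and raised the gripper to about 0.17 m before handing in.

- **Seating:** contact came at tool height 0.0283 m, against 0.0285 m predicted. The pictures after release show the tube resting in both notches.
- **Centring:** the tube sits within 1 to 2 mm of the rest's middle along the groove. Separate rest measurements differed by about 3 mm.
- **Limits:** the highest wrist force reading was about 14 N. The clock stood at about 13 s at hand-in, against the 38 s allowed.
- **Other objects:** the arm did not go near the short tube or the blue and purple look-alikes. I did not look at the short tube again after lifting the long one.

No check failed. The only refusals were my first four move calls, which left out zero entries; none of them moved the arm.

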